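# Centre the egg cup on its stand

### The job

The egg cup, with a loose egg sitting in it, stands too near the edge of the little wooden serving stand. Nudge it to the middle with light taps or small gentle pushes of a fingertip low on its foot, until the foot stands wholly inside the fine dark ring in the plate, still upright with the egg in it. Do not pinch, lift or tip the cup or the egg, and leave everything else where it is.

Things in the scene. Friction and masses are not known exactly. Their poses are not given: they have to be found in the camera images.
- stand: small turned light-wood serving stand, fixed to the worktop: round plate 110 mm across and 9 mm thick on a stem and a 76 mm foot, 45 mm high in all. Origin: centre of its underside, on the worktop. The fine dark ring let into the plate, concentric with it, is 62 mm across inside and flush with the plate
- stand_centre (a point): centre of the plate's upper face, 45 mm above the worktop; also the centre of the dark ring. Its axes are those of the stand (z up)
- egg_cup: loose white ceramic egg cup standing on the plate, about 80 g, round: foot 46 mm across with a 6.5 mm high upright rim, short 22 mm stem, open bowl 43 mm across at its rim, 30 mm high. Origin: centre of the underside of the foot; z up along its axis. It starts 26 to 31 mm off the ring's centre, in any direction. Pushed at the foot it slides (friction about 0.6) and stops when the push stops; pushed at the height of the egg it tips
- egg: loose brown egg, 54 mm long and 42 mm thick, about 55 g, standing in the cup's bowl and free to rock in it; its top is 72 mm above the underside of the cup's foot. Origin: the lower end of the egg, 18 mm above the underside of the cup's foot while it is seated
- egg_middle (a point): a point on the egg's axis 25 mm up from its lower end, near its centre; 43 mm above the underside of the cup's foot while the egg is seated
- salt_shaker: bystander: small glass salt shaker with a grey domed top, 44 mm across, 90 mm tall, standing on the worktop 125 to 145 mm from the stand's centre. Origin: centre of its underside
- teaspoon: bystander: teaspoon with blue handle, 138 x 27 x 13 mm, lying on the worktop on the side of the stand away from the salt shaker. Origin: centre of its underside
- mustard_jar: bystander: squat jar with red lid, 73 mm across, 83 mm tall, right of the stand. Origin: centre of its underside
- lemon: bystander: lemon, 75 x 54 x 53 mm, left of the stand. Origin: centre of its underside
- garlic: bystander: garlic bulb, 58 mm across, 57 mm tall, right of the stand. Origin: centre of its underside
Mind the look-alikes: they are no part of the job. What is shaped like the stand but orange or turquoise is not meant.

How it is judged:
At the end, for the whole second after the job is handed in: The egg cup stands upright (within 0.06 rad) and at rest on the plate, its axis within 8 mm of the ring's centre (the 46 mm foot wholly inside the 62 mm ring), and the egg still sits in the cup (its middle within 8 mm of the cup's axis and 36 to 52 mm above the underside of the cup's foot) (horizontal distance between egg_cup and stand_centre below 0.008 m and angle between egg_cup's own z axis and vertical below 0.06 rad and z of egg_cup in the frame of stand_centre between -0.003 and 0.003 m and linear speed of egg_cup below 0.01 m/s and horizontal distance between egg_middle and egg_cup below 0.008 m and z of egg_middle in the frame of egg_cup between 0.036 and 0.052 m); the robot touches nothing.
It fails at once if the egg cup is tipped by more than 0.3 rad or knocked off the stand (angle between egg_cup's own z axis and vertical above 0.3 rad or z of egg_cup in the frame of stand_centre below -0.008 m).
It fails at once if the egg cup is lifted: the middle of its underside more than 6 mm above the plate (z of egg_cup in the frame of stand_centre above 0.006 m).
It fails at once if the egg is lifted or comes out of the cup (z of egg_middle in the frame of egg_cup above 0.054 m or distance between egg_middle and egg_cup above 0.06 m).
It fails at once if the fingers press on the egg cup with more than 8 N (contact force between the fingers and egg_cup above 8 N).
It fails at once if a bystander is moved by more than 15 mm (distance of any of salt_shaker, teaspoon, mustard_jar, lemon, garlic from where it was at the start of the episode above 0.015 m).
It also fails if it takes over 38 s, if anything falls off the work surface, if the arm or the gripper's body presses on something with over 40 N, if the wrist force passes 120 N, or if a joint passes its speed limit or range.

### The arm

A 7-joint arm with a two-finger parallel gripper is mounted at the origin on a cart in front of the work surface, level with it; the furniture and walls round the work are solid. World frame = base frame: x ahead of the robot, y to its left, z up, the work surface at z = 0. Lengths are in m, angles in rad, forces in N, time in s.
With the tool pointing down it reaches from about 0.35 to 0.775 m from the base axis. Payload 3.1 kg.
Tool frame: the origin (TCP) lies between the finger pads; the fingertips stand 17 mm ahead of it and the grasp point (between the pads) lies 2 mm behind it; z points along the fingers, y is the line along which they close (so a half turn about z gives the same grasp; the last joint's range is limited). The gripper opens to 85 mm and grips with 20 to 120 N. Pads are 22 mm wide; open, the fingers measure 114 mm over their backs; the gripper's body (76 mm by 85 mm) begins 54 mm behind the grasp point. The pads swing forward as they close: fully open they stand 13 mm farther back than shut.
Start: joints at [1.225, 0.311, 0.014, 1.512, -0.004, 1.319, -0.027], TCP at [0.165, -0.525, 0.248] pointing down, gripper open.
Joint ranges: [-2.7, 2.7], [-0.3, 1.91], [-1.27, 1.3], [0.12, 2.57], [-1.44, 4.58], [0.2, 2.03], [-3.05, 3.05]. Speed limits (rad/s): [2.79, 2.79, 3.14, 3.14, 3.14, 3.14, 3.14].

### API

Orientations are given as a unit quaternion [x, y, z, w].
In Python, from plant import manip gives the robot as it stands.
- The arm moves only by the tool step_arm, never from a script. Its arguments are lists of equal length, an entry for each row: "jaw": the closure in counts, from 0 (fully open) to 255 (shut); "slide": the shift along the world's x, y, z in mm, a list of three; "twist": the turn about the world's z in degrees. In form: {"jaw": [jaw, ...], "slide": [[dx, dy, dz], ...], "twist": [twist, ...]}. A call has 1 to 8 rows; each row shifts and turns the commanded pose from where the row before left it; what a row does not reach is not made up. A row lasts 1/10 s, in which the tool goes at most 50 mm and 8.59 degrees, less where a joint would pass 70% of its speed; a pose out of reach is approached as far as the arm can. A call is refused whole if a number of a shift passes 50 or a number of a turn 8.59, either way. A call with a gripper value outside its range is refused whole. The fingers move at their own pace and stop on an object; "newtons" is the grip in N (left out, the last holds). Time passes only in rows, so rows that do not move let the fingers close. It gives the time, the measured TCP pose, the force, the opening and the grip force at its end, in the units of the state.
- manip.sense(): the state, without advancing time (a new reading comes with each control period).
- manip.snapshot(name): name is "side" or "top" or "wrist"; returns (picture, depth): 420x560x3 uint8, red, green, blue; 420x560 float32, m along the optical axis (not along the pixel's ray), 0 where there is no reading.
- manip.camera_model(name): a dict with "fx", "fy", "cx", "cy" (pixels), "dist_coeffs" ([k1, k2, p1, p2, k3] as OpenCV has them; the pictures are not rectified), "extrinsics" (4x4, takes a point from camera to world coordinates). Camera axes: x right, y down, z forward; pixel columns grow to the right and rows downward; lengths in m; the calibration is good to about 2 mm. A picture is of the moment at which its call begins: read the wrist's pose just before it. camera_model takes no time and is no camera call; for the wrist camera it gives the pose at the moment of the call.
- manip.sign_off(): hands the job in; it is judged then, once.
The state is a dict: "clock": time; "joints": joint angles; "joint_velocities": joint speeds; "joint_torque": joint torques, N m; "ee_pos": TCP position; "tcp_rot": TCP orientation; "contact_force": force on the tool from outside, world axes, zero at the start; "moment": the same for the moment, N m; "opening": opening from 0.0 (shut) to 1.0 (fully open); "grasp_force": force on a finger pad.
Only numpy, scipy, OpenCV 4.12 (cv2) and the standard library are available. Lean on these libraries where they do the work, as an engineer would, in place of code of your own. Each camera call takes 0.05 s, during which the arm holds its last target. There are 200 camera calls.

## Working session

There is one attempt and no reset: what is moved stays moved. The work goes in short steps, Python scripts to look and compute and a tool call to move; the robot and the scene stay as the last step left them, time stands still between calls to the robot, and variables do not carry over. Pictures are saved under pics/ and viewed, at most 10 in all, crops included, and the job is handed in when it is done.

Besides the shell and the picture viewer there is one more tool, called after ">>>" as a command line: name --pt "numbers of a row" for each row, then --argument value for the rest. step_arm: Moves the arm, as the interface text tells. Its arguments: {"type":"object","properties":{"jaw":{"type":"array"},"slide":{"type":"array"},"twist":{"type":"array"},"newtons":{"type":"number"}},"required":["jaw","slide","twist"]}

```bash
mkdir -p pics; ls; python3 - <<'E'
from plant import manip
import cv2,numpy as np
ims=[]
for n in ["side","top"]:
    p,d=manip.snapshot(n); np.savez(f"pics/{n}0.npz",p=p,d=d); cv2.imwrite(f"pics/{n}0.png",p[:,:,::-1])
    m=manip.camera_model(n); print(n,m["fx"],m["cx"],m["cy"],m["dist_coeffs"]); print(np.round(m["extrinsics"],3))
s=manip.sense(); print(s)
E
```

```text
pics
side 495.8105749067971 271.85617462839474 202.17053896542836 [-0.03782876  0.          0.          0.          0.        ]
[[-0.602 -0.618  0.505 -0.13 ]
 [-0.799  0.47  -0.377  0.42 ]
 [-0.005 -0.63  -0.776  1.202]
 [ 0.     0.     0.     1.   ]]
top 390.67206573552716 279.5069300362645 205.964219938742 [0.00331374 0.         0.         0.         0.        ]
[[ 0.005 -0.992  0.126  0.449]
 [-1.    -0.004  0.009 -0.132]
 [-0.008 -0.126 -0.992  1.152]
 [ 0.     0.     0.     1.   ]]
{'clock': 0.1, 'joints': array([ 1.2252726 ,  0.31166884,  0.01400176,  1.51290812, -0.0044045 ,
        1.31921927, -0.02723832]), 'joint_velocities': array([ 0.0004392 , -0.00303921,  0.00082273, -0.00137512,  0.00036024,
       -0.00061203, -0.0010962 ]), 'joint_torque': array([ 4.50928492e-04, -3.80849862e+01,  1.46587668e-01, -2.31242806e+01,
        1.23434735e-02,  8.10362748e-03, -7.20047808e-07]), 'ee_pos': array([ 0.16436708, -0.5242059 ,  0.24731238]), 'tcp_rot': array([ 9.88480813e-01,  1.51342335e-01, -2.08353285e-04, -1.06622580e-03]), 'contact_force': array([-0.12032627,  0.58252356,  0.1388133 ]), 'moment': array([ 0.02685275, -0.02047944, -0.02501404]), 'grasp_force': 0.0, 'opening': 1.0021408390498514}
```

View pics/top0.png

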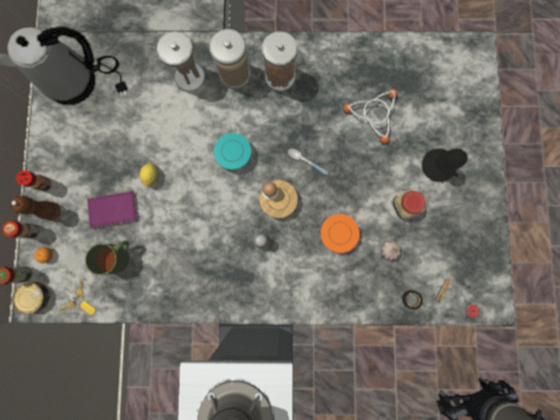

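View pics/side0.png

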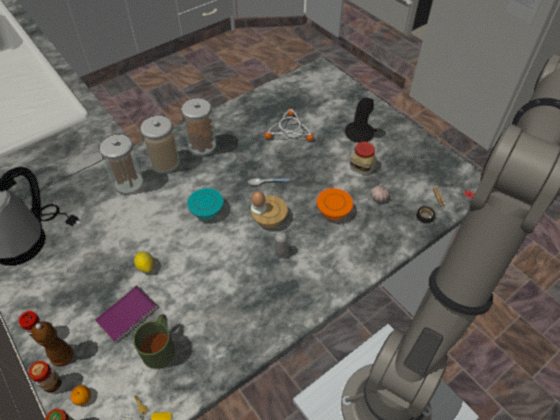

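Wooden stand at top-view (279,199), with the cup and egg at (269,189). The look-alikes are turquoise (233,151) and orange (340,233), and both are rejected. I'll localise the stand roughly now and refine it with the wrist camera.

```bash
cat > h.py <<'E'
import cv2,numpy as np
from plant import manip
def rays(m,uv):
    K=np.array([[m["fx"],0,m["cx"]],[0,m["fy"],m["cy"]],[0,0,1]])
    n=cv2.undistortPoints(np.float64(uv).reshape(-1,1,2),K,np.array(m["dist_coeffs"])).reshape(-1,2)
    E=np.array(m["extrinsics"]); return E[:3,3],np.c_[n,np.ones(len(n))]@E[:3,:3].T
def onplane(m,uv,z):
    o,d=rays(m,uv); return o+d*((z-o[2])/d[:,2])[:,None]
def cloud(m,d):
    v,u=np.mgrid[:d.shape[0],:d.shape[1]]; o,r=rays(m,np.c_[u.ravel(),v.ravel()])
    return (o+r*d.reshape(-1,1)).reshape(*d.shape,3)
def circ(p):
    A=np.c_[2*p[:,:2],np.ones(len(p))]; s=np.linalg.lstsq(A,(p[:,:2]**2).sum(1),rcond=None)[0]
    return s[:2],np.sqrt(s[2]+s[:2]@s[:2])
E
python3 - <<'E'
from h import *
for n,c in [("top",(279,199)),("side",(270,212))]:
    z=np.load(f"pics/{n}0.npz"); m=manip.camera_model(n); P=cloud(m,z["d"])
    print(n,"plate",onplane(m,[c],.045))
    c0=onplane(m,[c],.045)[0,:2]; r=np.hypot(*(P[:,:,:2]-c0).transpose(2,0,1))
    k=(r<.08)&(P[:,:,2]>.03)&(P[:,:,2]<.055); q=P[k]; print(k.sum(),q.min(0),q.max(0))
    k=(r<.08)&(P[:,:,2]>.09)&(P[:,:,2]<.13); q=P[k]; print("egg",k.sum(),q.mean(0),q.max(0))
p=np.load("pics/top0.npz")["p"][150:250,200:380]
cv2.imwrite("pics/crop0.png",cv2.resize(p,None,fx=4,fy=4,interpolation=cv2.INTER_CUBIC)[:,:,::-1])
m=manip.camera_model("wrist");T=np.array(m["extrinsics"]);s=manip.sense()
from scipy.spatial.transform import Rotation as R
Rt=R.from_quat(s["tcp_rot"]).as_matrix();print("cam in tool",np.round(Rt.T@(T[:3,3]-s["ee_pos"]),3),"\n",np.round(Rt.T@T[:3,:3],2),m["fx"])
E
```

```text
top plate [[ 0.60938558 -0.12104306  0.045     ]]
957 [ 0.55747063 -0.17277267  0.03700854] [ 0.66515554 -0.06337135  0.05408468]
egg 174 [ 0.62912929 -0.09577092  0.10698448] [ 0.65095832 -0.07743124  0.11906853]
side plate [[ 0.5965236  -0.11379068  0.045     ]]
749 [ 0.55301732 -0.17012187  0.03225282] [ 0.65602007 -0.06125481  0.05497003]
egg 140 [ 0.62220667 -0.08892549  0.10368159] [ 0.6448997  -0.071038    0.11823635]
cam in tool [ 0.083 -0.    -0.126] 
 [[ 0.   -0.95 -0.33]
 [ 1.    0.   -0.  ]
 [ 0.   -0.33  0.95]] 289.45969310814644
```

View pics/crop0.png

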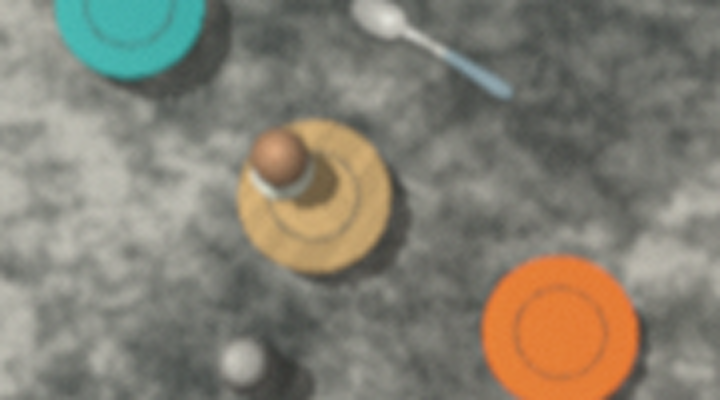

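Crop: the wood plate with its ring is centred at (316,196), and the cup is up-left at (282,170), so the choice is confirmed. Moving to a hover for a close wrist view, shutting the jaw on the way.

>>> step_arm --jaw '[255, 255, 255, 255, 255, 255, 255, 255]' --pt "38 34 0" --pt "38 34 0" --pt "38 34 0" --pt "38 34 0" --pt "38 34 0" --pt "38 34 0" --pt "38 34 0" --pt "38 34 0" --twist '[8, 8, 8, 8, 0, 0, 0, 0]' --newtons 20

```text
clock: 0.9
ee_pos: [0.4635, -0.2566, 0.248]
tcp_rot: [0.909, 0.418, -0.0, -0.0]
contact_force: [0.4, -1.2, -0.1]
opening: -0.001
grasp_force: 0.0
```

>>> step_arm --jaw '[255, 255, 255, 255, 255]' --pt "38 34 0" --pt "38 34 0" --pt "38 34 0" --pt "0 0 0" --pt "0 0 0" --twist '[0, 0, 0, 0, 0]'

```text
clock: 1.4
ee_pos: [0.5749, -0.1561, 0.2472]
tcp_rot: [0.908, 0.42, -0.001, -0.001]
contact_force: [0.2, -0.6, -0.3]
opening: 0.003
grasp_force: 0.0
```

```bash
cat > w.py <<'E'
import sys
from h import *
m=manip.camera_model("wrist"); p,d=manip.snapshot("wrist"); s=manip.sense()
np.savez(f"pics/{sys.argv[1]}.npz",p=p,d=d,E=m["extrinsics"]); cv2.imwrite(f"pics/{sys.argv[1]}.png",p[:,:,::-1])
print(s["clock"],s["ee_pos"],np.degrees(2*np.arctan2(s["tcp_rot"][1],s["tcp_rot"][0])),s["contact_force"],s["opening"])
E
python3 w.py w1
```

```text
1.45 [ 0.57396025 -0.15837095  0.24745254] 49.437726649898984 [-0.35627006 -0.25182864 -0.43327922] 0.0010857692629042011
```

View pics/w1.png

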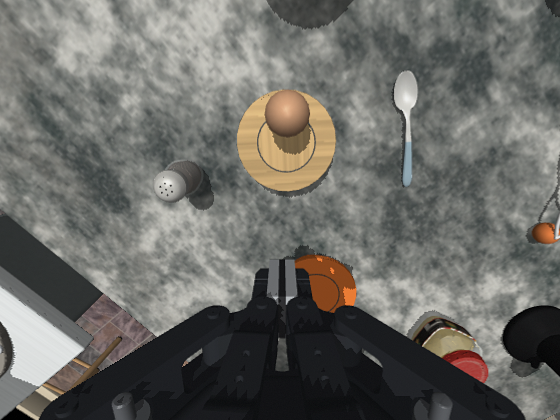

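The wrist view shows the plate at (286,141), ring around it, and egg and cup at (288,113). They are offset along tool +x. The shut fingertips are at (283,262).

```bash
cat > est.py <<'E'
import sys
from h import *
def est(name,cg=(.604,-.117)):
    z=np.load(f"pics/{name}.npz"); m=manip.camera_model("wrist"); m["extrinsics"]=z["E"]; P=cloud(m,z["d"]); p=z["p"]
    hsv=cv2.cvtColor(p,cv2.COLOR_RGB2HSV)
    Q=cloud(m,np.ones(z["d"].shape)); o=z["E"][:3,3]; Q=o+(Q-o)*((.045-o[2])/(Q[...,2]-o[2]))[...,None]   # pixel -> plate plane
    r=np.hypot(Q[...,0]-cg[0],Q[...,1]-cg[1])
    wood=(hsv[...,0]>10)&(hsv[...,0]<28)&(hsv[...,1]>60)&(r<.075)&(np.abs(P[...,2]-.045)<.006)
    c=max(cv2.findContours(wood.astype(np.uint8),0,1)[0],key=len).reshape(-1,2)
    q=Q[c[:,1],c[:,0]]; 
    for i in range(8):
        cc,R=circ(q); e=np.abs(np.hypot(*(q[:,:2]-cc).T)-R); q=q[e<max(.0015,2*np.median(e))]
    zz=np.median(P[wood][:,2])
    egg=(np.hypot(P[...,0]-cg[0],P[...,1]-cg[1])<.07)&(P[...,2]>.088)&(P[...,2]<.125)
    e=P[egg]; A=np.c_[2*e,np.ones(len(e))]; s=np.linalg.lstsq(A,(e**2).sum(1),rcond=None)[0]
    # white foot/cup low rim points
    low=(np.hypot(P[...,0]-cg[0],P[...,1]-cg[1])<.06)&(P[...,2]>.048)&(P[...,2]<.09)&(hsv[...,1]<50)&(hsv[...,2]>90)
    d=s[:2]-cc
    print("plate",cc,"R",R,len(q),"z",zz,"egg sphere",s[:3],"zmax",e[:,2].max(),"low",low.sum())
    print("cup-plate mm",d*1e3,"dist",np.hypot(*d)*1e3,"ang",np.degrees(np.arctan2(d[1],d[0])))
    return cc,s[:3]
if __name__=="__main__": est(sys.argv[1])
E
python3 est.py w1
```

```text
plate [ 0.61241322 -0.11737952] R 0.054030499173715 277 z 0.04560394709716312 egg sphere [ 0.63215977 -0.09447147  0.09758101] zmax 0.11906811643948084 low 1
cup-plate mm [19.74654797 22.90805812] dist 30.24409501647334 ang 49.238945996250486
```

```bash
python3 - <<'E'
from h import *
from scipy.spatial.transform import Rotation as R
z=np.load("pics/w1.npz"); m=manip.camera_model("wrist"); m["extrinsics"]=z["E"]; P=cloud(m,z["d"]); s=manip.sense()
p=(P[z["d"]>0].reshape(-1,3)-s["ee_pos"])@R.from_quat(s["tcp_rot"]).as_matrix()
p=p[(np.abs(p[:,0])<.06)&(np.abs(p[:,1])<.07)&(p[:,2]<.03)]
for a in np.arange(-.08,.025,.006):
    q=p[(p[:,2]>=a)&(p[:,2]<a+.006)]
    if len(q):
        c=q[np.abs(q[:,1])<.025]; print(round(a*1e3),len(q),"x",np.round(np.percentile(q[:,0],[1,99])*1e3),"y",np.round(np.percentile(q[:,1],[1,99])*1e3),"xmax|y|<25",np.round(np.percentile(c[:,0],99)*1e3) if len(c) else "")
print(s["ee_pos"])
E
```

```text
-80 2036 x [14. 22.] y [-58.  52.] xmax|y|<25 22.0
-74 7617 x [ 7. 20.] y [-61.  59.] xmax|y|<25 20.0
-68 6252 x [ 5. 19.] y [-59.  57.] xmax|y|<25 20.0
-62 6002 x [-7. 19.] y [-54.  52.] xmax|y|<25 20.0
-56 4451 x [-8. 19.] y [-49.  47.] xmax|y|<25 20.0
-50 2751 x [-8. 19.] y [-45.  43.] xmax|y|<25 19.0
-44 4229 x [-8. 14.] y [-39.  37.] xmax|y|<25 14.0
-38 2294 x [-7. 16.] y [-36.  34.] xmax|y|<25 15.0
-32 1353 x [-7. 16.] y [-31.  29.] xmax|y|<25 16.0
-26 600 x [-8. 14.] y [-19.  16.] xmax|y|<25 14.0
-20 346 x [-8. 13.] y [-14.  12.] xmax|y|<25 13.0
-14 419 x [ 8. 13.] y [-15.  12.] xmax|y|<25 13.0
-8 379 x [ 8. 13.] y [-15.  12.] xmax|y|<25 13.0
-2 328 x [ 8. 13.] y [-15.  12.] xmax|y|<25 13.0
4 278 x [ 8. 13.] y [-14.  11.] xmax|y|<25 13.0
10 76 x [ 8. 13.] y [-9.  6.] xmax|y|<25 13.0
[ 0.57396025 -0.15837095  0.24745254]
```

```bash
python3 - <<'E'
from h import *
from scipy.spatial.transform import Rotation as R
z=np.load("pics/w1.npz"); m=manip.camera_model("wrist"); m["extrinsics"]=z["E"]; P=cloud(m,z["d"]); s=manip.sense()
p=(P[z["d"]>0].reshape(-1,3)-s["ee_pos"])@R.from_quat(s["tcp_rot"]).as_matrix()
p=p[(np.abs(p[:,0])<.06)&(np.abs(p[:,1])<.07)&(p[:,2]<.03)]*1e3; p[:,0]-=2; p[:,1]+=1.2
print("y bins",list(range(-30,30,5)))
for a in range(-60,22,4):
    row=[]
    for b in range(-30,30,5):
        q=p[(p[:,2]>=a)&(p[:,2]<a+4)&(p[:,1]>=b)&(p[:,1]<b+5)]
        row.append(int(np.percentile(q[:,0],97)) if len(q)>4 else None)
    print(a,row)
E
```

```text
y bins [-30, -25, -20, -15, -10, -5, 0, 5, 10, 15, 20, 25]
-60 [None, None, 17, 17, 17, 16, 16, 17, 17, 17, None, None]
-56 [None, None, 17, 17, 17, 17, 17, 17, 17, 17, None, None]
-52 [12, None, 17, 17, 17, 17, 16, 17, 17, 17, None, 12]
-48 [12, None, None, 16, 15, 15, 14, 16, 16, None, None, 12]
-44 [12, 11, None, 12, 12, 12, 11, 12, 12, None, 12, 12]
-40 [13, 12, 7, 12, 12, 11, 12, 12, 12, 10, 12, 12]
-36 [13, 13, 7, 12, 12, 12, 12, 12, 12, 11, 13, 13]
-32 [12, 12, 7, 13, 13, 12, 12, 13, 12, 7, 12, 12]
-28 [None, 7, 7, 12, 13, 12, 12, 13, 12, 7, 11, None]
-24 [None, None, None, 11, 12, 11, 11, 12, 11, None, None, None]
-20 [None, None, None, None, 11, 11, 11, 11, 7, None, None, None]
-16 [None, None, None, 7, 11, 11, 11, 11, 7, None, None, None]
-12 [None, None, None, 7, 10, 11, 11, 10, 7, None, None, None]
-8 [None, None, None, 7, 11, 11, 11, 11, 7, None, None, None]
-4 [None, None, None, 7, 10, 11, 11, 10, 7, None, None, None]
0 [None, None, None, 7, 10, 11, 11, 10, 7, None, None, None]
4 [None, None, None, 7, 11, 11, 11, 11, 7, None, None, None]
8 [None, None, None, 7, 11, 11, 11, 11, 7, None, None, None]
12 [None, None, None, None, None, 10, 10, None, None, None, None, None]
16 [None, None, None, None, None, None, None, None, None, None, None, None]
20 [None, None, None, None, None, None, None, None, None, None, None, None]
```

Clearance between the knuckles and egg is about 1 mm with the jaw shut. I'll open the jaw while crossing to the far-left side and check whether a finger's outer back is a better pusher.

>>> step_arm --jaw '[0, 0, 0, 0, 0, 0, 0]' --pt "30 34 0" --pt "30 34 0" --pt "30 34 0" --pt "0 0 0" --pt "0 0 0" --pt "0 0 0" --pt "0 0 0" --twist '[0, 0, 0, 0, 0, 0, 0]'

```text
clock: 2.15
ee_pos: [0.6637, -0.0594, 0.2487]
tcp_rot: [0.909, 0.416, -0.0, 0.001]
contact_force: [0.7, 0.3, -0.4]
opening: 0.996
grasp_force: 0.0
```

```bash
python3 w.py w2; python3 - <<'E'
from h import *
from scipy.spatial.transform import Rotation as R
z=np.load("pics/w2.npz"); m=manip.camera_model("wrist"); m["extrinsics"]=z["E"]; P=cloud(m,z["d"]); s=manip.sense()
p=(P[z["d"]>0].reshape(-1,3)-s["ee_pos"])@R.from_quat(s["tcp_rot"]).as_matrix()
p=p[(np.abs(p[:,0])<.06)&(np.abs(p[:,1])<.09)&(p[:,2]<.03)]*1e3; p[:,0]-=2; p[:,1]+=1.2
for a in range(-80,22,4):
    q=p[(p[:,2]>=a)&(p[:,2]<a+4)]
    if len(q)>9:
      q1=q[q[:,1]>20]; q2=q[q[:,1]<-20]
      print(a,len(q),[np.round(np.percentile(k[:,1],[1,99])) for k in (q1,q2) if len(k)>4],np.percentile(q[:,0],99).round())
E
```

```text
2.2 [ 0.66378472 -0.05892634  0.24878513] 49.190111546833236 [-0.67104141  0.06953833  0.27216058] 1.0013617377180035
-80 1464 [array([20., 30.]), array([-27., -20.])] 18.0
-76 3202 [array([20., 71.]), array([-70., -20.])] 16.0
-72 5144 [array([20., 72.]), array([-70., -20.])] 15.0
-68 5098 [array([22., 73.]), array([-70., -21.])] 15.0
-64 4457 [array([21., 73.]), array([-71., -24.])] 15.0
-60 3457 [array([29., 74.]), array([-71., -27.])] 15.0
-56 3175 [array([33., 74.]), array([-72., -31.])] 14.0
-52 4776 [array([39., 74.]), array([-72., -37.])] 11.0
-48 2015 [array([40., 74.]), array([-72., -38.])] 11.0
-44 1150 [array([43., 72.]), array([-70., -41.])] 11.0
-40 356 [array([45., 65.]), array([-64., -43.])] 11.0
-36 700 [array([43., 51.]), array([-48., -41.])] 9.0
-32 548 [array([43., 56.]), array([-55., -41.])] 9.0
-28 674 [array([43., 57.]), array([-55., -41.])] 9.0
-24 606 [array([43., 57.]), array([-55., -41.])] 9.0
-20 556 [array([43., 57.]), array([-55., -41.])] 9.0
-16 515 [array([43., 57.]), array([-55., -41.])] 9.0
-12 480 [array([43., 57.]), array([-55., -41.])] 9.0
-8 401 [array([43., 56.]), array([-54., -41.])] 8.0
-4 327 [array([43., 54.]), array([-53., -41.])] 9.0
0 149 [array([43., 44.]), array([-43., -41.])] 7.0
```

View pics/w2.png

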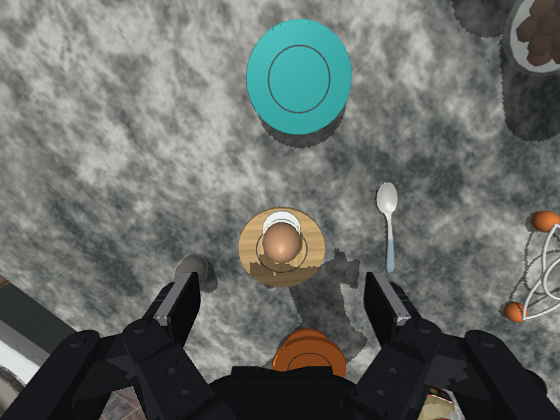

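The open finger flares at egg height, so that option is worse. I'll use the shut fingers' flat side. Refining the estimate from this view before descending.

```bash
python3 est.py w2; python3 - <<'E'
from h import *
import est
E
```

```text
plate [ 0.61314035 -0.11656103] R 0.05439321689242052 236 z 0.04553573120891766 egg sphere [ 0.63216304 -0.09448445  0.09648366] zmax 0.11849579681520106 low 449
cup-plate mm [19.02269278 22.07657825] dist 29.141690891595978 ang 49.24955918283212
```

>>> step_arm --jaw '[255, 255, 255, 255, 255, 255, 255, 255]' --pt "0 0 0" --pt "0 0 0" --pt "0 0 0" --pt "0 0 0" --pt "0 0 0" --pt "0 0 0" --pt "0 0 0" --pt "0 0 -20" --twist '[0, 0, 0, 0, 0, 0, 0, 0]'

```text
clock: 3.0
ee_pos: [0.6665, -0.0558, 0.2315]
tcp_rot: [0.908, 0.418, 0.003, 0.002]
contact_force: [0.5, -0.0, -0.7]
opening: -0.0
grasp_force: 0.0
```

>>> step_arm --jaw '[255, 255, 255, 255, 255, 255, 255]' --pt "0 0 -30" --pt "0 0 -30" --pt "0 0 -30" --pt "0 0 -30" --pt "0 0 -20" --pt "0 0 0" --pt "0 0 0" --twist '[0, 0, 0, 0, 0, 0, 0]'

```text
clock: 3.7
ee_pos: [0.6647, -0.0561, 0.0886]
tcp_rot: [0.908, 0.418, 0.0, -0.0]
contact_force: [-0.8, 0.1, 2.0]
opening: 0.003
grasp_force: 0.0
```

```bash
python3 w.py w3
```

```text
3.75 [ 0.66554206 -0.0559815   0.08977709] 49.40824515995087 [-0.0928361  -0.28375069  0.49036522] -0.0029066860057550764
```

View pics/w3.png

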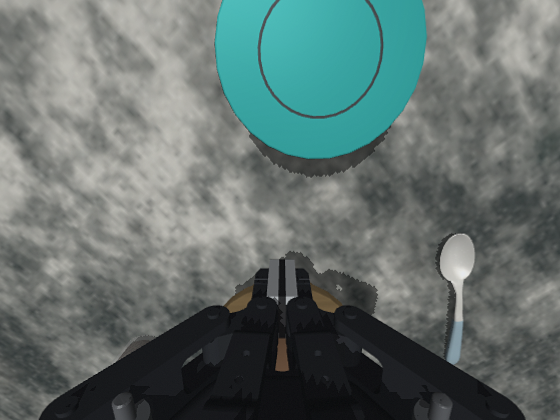

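The view shows the egg behind the fingers through the gap (282,350), well centred. The turquoise look-alike is clear of the gripper. Finishing the descent, still about 16 mm off the foot.

>>> step_arm --jaw '[255, 255, 255]' --pt "0 0 -24" --pt "0 0 0" --pt "0 0 0" --twist '[0, 0, 0]'

```text
clock: 4.05
ee_pos: [0.6649, -0.0561, 0.0655]
tcp_rot: [0.908, 0.418, 0.0, 0.0]
contact_force: [1.0, -0.7, -0.9]
opening: 0.002
grasp_force: 0.0
```

>>> step_arm --jaw '[255]' --pt "0 0 0" --twist '[0]'

```text
clock: 4.15
ee_pos: [0.6656, -0.056, 0.0662]
tcp_rot: [0.908, 0.418, 0.001, 0.001]
contact_force: [0.7, 0.1, 0.9]
opening: 0.0
grasp_force: 0.0
```

>>> step_arm --jaw '[255]' --pt "0 0 0" --twist '[0]'

```text
clock: 4.25
ee_pos: [0.6655, -0.0561, 0.0659]
tcp_rot: [0.908, 0.418, 0.001, 0.001]
contact_force: [0.1, 0.6, -0.5]
opening: -0.002
grasp_force: 0.0
```

>>> step_arm --jaw '[255]' --pt "0 0 0" --twist '[0]'

```text
clock: 4.35
ee_pos: [0.665, -0.0561, 0.0653]
tcp_rot: [0.908, 0.418, 0.001, 0.0]
contact_force: [0.1, -0.4, 0.6]
opening: 0.003
grasp_force: 0.0
```

>>> step_arm --jaw '[255, 255, 255, 255, 255, 255, 255, 255]' --pt "-1.3 -1.5 -1" --pt "-2.6 -3 0" --pt "-2.6 -3 0" --pt "-0.65 -0.75 0" --pt "-0.65 -0.75 0" --pt "-0.65 -0.75 0" --pt "-0.65 -0.75 0" --pt "-0.65 -0.75 0" --twist '[0, 0, 0, 0, 0, 0, 0, 0]'

```text
clock: 5.15
ee_pos: [0.6547, -0.0673, 0.0633]
tcp_rot: [0.908, 0.418, 0.0, -0.0]
contact_force: [0.4, -0.4, 0.0]
opening: -0.001
grasp_force: 0.0
```

>>> step_arm --jaw '[255, 255, 255, 255, 255, 255, 255, 255]' --pt "-0.65 -0.75 0" --pt "-0.65 -0.75 0" --pt "-0.65 -0.75 0" --pt "-0.65 -0.75 0" --pt "-0.65 -0.75 0" --pt "-0.65 -0.75 0" --pt "-0.65 -0.75 0" --pt "-0.65 -0.75 0" --twist '[0, 0, 0, 0, 0, 0, 0, 0]'

```text
clock: 5.95
ee_pos: [0.6495, -0.0734, 0.0633]
tcp_rot: [0.908, 0.418, 0.0, 0.0]
contact_force: [0.1, 0.1, -0.4]
opening: 0.002
grasp_force: 0.2
```

```bash
cat > se.py <<'E'
import sys
from h import *
# top + side view: egg top via depth, rel. to stand centre, in both cameras
n=sys.argv[1]
p,d=manip.snapshot("side"); m=manip.camera_model("side"); P=cloud(m,d)
np.savez(f"pics/{n}.npz",p=p,d=d)
hsv=cv2.cvtColor(p,cv2.COLOR_RGB2HSV)
for k,(pp,dd) in {"start":(lambda z:(z["p"],z["d"]))(np.load("pics/side0.npz")) ,"now":(p,d)}.items() if False else {"start":(np.load("pics/side0.npz")["p"],np.load("pics/side0.npz")["d"]),"now":(p,d)}.items():
    P=cloud(m,dd); k2=(np.hypot(P[...,0]-.608,P[...,1]+.115)<.07)&(P[...,2]>.09)&(P[...,2]<.125)&(cv2.cvtColor(pp,cv2.COLOR_RGB2HSV)[...,1]>70)
    e=P[k2]; print(k,len(e),e.mean(0) if len(e) else "")
s=manip.sense(); print(s["clock"],s["ee_pos"],s["contact_force"])
c=p[160:270,200:340]; cv2.imwrite(f"pics/{n}.png",cv2.resize(c,None,fx=5,fy=5,interpolation=cv2.INTER_CUBIC)[:,:,::-1])
E
python3 se.py s1
```

```text
start 138 [ 0.6219828  -0.08910948  0.10386415]
now 130 [ 0.61668654 -0.09352104  0.1044477 ]
6.0 [ 0.64932744 -0.07363235  0.06330921] [-0.16976727 -0.25863104  0.19677608]
```

View pics/s1.png

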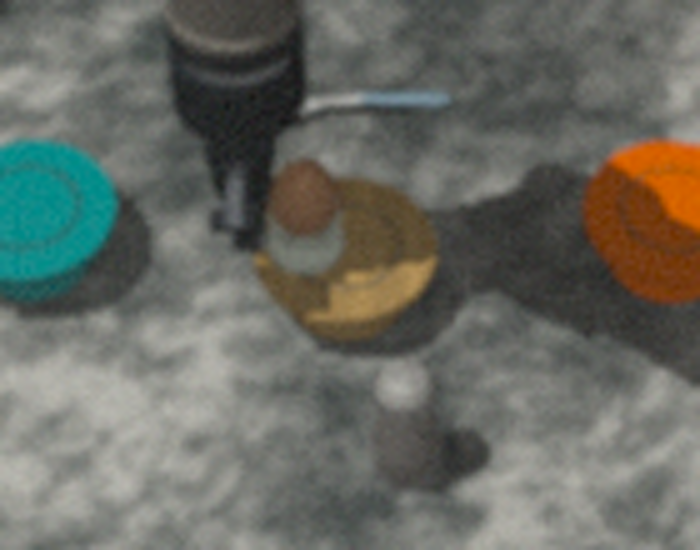

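The side view shows the egg and cup upright at about (300,215) in the crop, pushed about 7 mm as predicted, with no sign of tilt. I'll raise 1 mm for body clearance and carry on gently.

>>> step_arm --jaw '[255, 255, 255, 255, 255, 255, 255, 255]' --pt "0 0 0.8" --pt "-0.65 -0.8 0" --pt "-0.65 -0.8 0" --pt "-0.65 -0.8 0" --pt "-0.65 -0.8 0" --pt "-0.65 -0.8 0" --pt "-0.65 -0.8 0" --pt "-0.65 -0.8 0" --twist '[0, 0, 0, 0, 0, 0, 0, 0]'

```text
clock: 6.8
ee_pos: [0.645, -0.0789, 0.0641]
tcp_rot: [0.908, 0.418, 0.0, 0.0]
contact_force: [0.1, 1.1, -0.7]
opening: 0.002
grasp_force: 0.4
```

```bash
python3 se.py s2
```

```text
start 138 [ 0.6219828  -0.08910948  0.10386415]
now 137 [ 0.6121842  -0.09896737  0.10392483]
6.85 [ 0.64480815 -0.07919702  0.06415598] [ 0.95520517 -0.22428013  0.793602  ]
```

>>> step_arm --jaw '[255, 255, 255, 255, 255, 255, 255, 255]' --pt "-0.65 -0.8 0" --pt "-0.65 -0.8 0" --pt "-0.65 -0.8 0" --pt "-0.65 -0.8 0" --pt "-0.65 -0.8 0" --pt "-0.65 -0.8 0" --pt "-0.65 -0.8 0" --pt "-0.65 -0.8 0" --twist '[0, 0, 0, 0, 0, 0, 0, 0]'

```text
clock: 7.65
ee_pos: [0.6397, -0.0854, 0.0641]
tcp_rot: [0.908, 0.418, 0.0, 0.0]
contact_force: [0.1, 1.3, 1.0]
opening: 0.0
grasp_force: 0.5
```

```bash
python3 se.py s3
```

```text
start 138 [ 0.6219828  -0.08910948  0.10386415]
now 128 [ 0.60667705 -0.10530167  0.10429251]
7.7 [ 0.63960892 -0.08560617  0.06413698] [1.32423967 1.68338461 0.82826857]
```

>>> step_arm --jaw '[255, 255, 255, 255, 255, 255, 255, 255]' --pt "-0.65 -0.8 0" --pt "-0.65 -0.8 0" --pt "-0.65 -0.8 0" --pt "-0.65 -0.8 0" --pt "-0.65 -0.8 0" --pt "-0.65 -0.8 0" --pt "-0.65 -0.8 0" --pt "0 0 0" --twist '[0, 0, 0, 0, 0, 0, 0, 0]'

```text
clock: 8.5
ee_pos: [0.635, -0.0912, 0.0641]
tcp_rot: [0.909, 0.418, -0.0, 0.0]
contact_force: [1.4, -0.5, 0.8]
opening: 0.002
grasp_force: 0.3
```

>>> step_arm --jaw '[255, 255, 255, 255, 255, 255, 255, 255]' --pt "0.6 0.8 0" --pt "1.3 1.6 0" --pt "2.6 3 0" --pt "6 7 0" --pt "10 12 0" --pt "10 12 0" --pt "0 0 30" --pt "0 0 40" --twist '[0, 0, 0, 0, 0, 0, 0, 0]'

```text
clock: 9.3
ee_pos: [0.6646, -0.0517, 0.1318]
tcp_rot: [0.908, 0.419, -0.002, -0.002]
contact_force: [1.4, -0.3, 0.1]
opening: 0.004
grasp_force: 0.0
```

>>> step_arm --jaw '[255, 255, 255, 255, 255, 255, 255, 255]' --pt "0 0 45" --pt "0 0 45" --pt "0 0 20" --pt "-30 -32 0" --pt "-30 -32 0" --pt "-30 -32 0" --pt "0 0 0" --pt "0 0 0" --twist '[0, 0, 0, 0, 0, 0, 0, 0]'

```text
clock: 10.1
ee_pos: [0.576, -0.1507, 0.2445]
tcp_rot: [0.909, 0.417, 0.0, 0.0]
contact_force: [-0.6, 0.8, -0.3]
opening: -0.001
grasp_force: 0.0
```

```bash
python3 w.py w4; python3 est.py w4; python3 se.py s4
```

```text
10.15 [ 0.57672691 -0.14888038  0.24449935] 49.48959680618441 [0.59895796 0.5435896  0.10229268] -0.0008857021159739801
plate [ 0.61249527 -0.11735566] R 0.05403377912097729 282 z 0.04556270043863869 egg sphere [ 0.61268717 -0.1169915   0.09747615] zmax 0.11862887460616744 low 150
cup-plate mm [0.19190393 0.36415917] dist 0.4116297117888407 ang 62.211749265367004
start 138 [ 0.6219828  -0.08910948  0.10386415]
now 139 [ 0.60285896 -0.11130497  0.10394251]
10.2 [ 0.5770395  -0.14803737  0.24437539] [0.55300563 0.3687547  0.17287514]
```

View pics/w4.png

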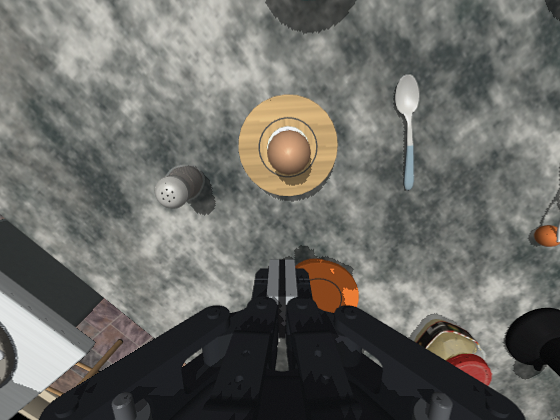

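The cup and egg at (288,150) sit inside the ring (288,147), about 0.4 mm off centre and upright, with the gripper clear. Handing in.

```bash
python3 -c "
from plant import manip
print(manip.sign_off())"
```

```text
the job is handed in; nothing more can be done
None
```

The egg cup was pushed to the middle of the ring and handed in: upright, egg seated, about 0.4 mm off centre by the last wrist-camera measurement; the hand-in returned no verdict.

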